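Plug gauges back on the clip rail in size order

ROBOT

A 6-joint arm with a two-finger parallel gripper is mounted at the origin on a cart in front of the work surface, level with it; the furniture and walls round the work are solid. World frame = base frame: x ahead of the robot, y to its left, z up, the work surface at z = 0. Lengths are in m, angles in rad, forces in N, time in s.
With the tool pointing down it reaches from about 0.425 to 0.95 m from the base axis. Payload 3.5 kg.
Tool frame: the origin (TCP) lies at the very end of the fingers, on their centre line; the grasp point (between the pads) lies 19 mm behind it; z points along the fingers, y is the line along which they close (so a half turn about z gives the same grasp; the last joint's range is limited). The gripper opens to 85 mm and grips with 20 to 120 N. Pads are 22 mm wide; open, the fingers measure 114 mm over their backs; the gripper's body (76 mm by 85 mm) begins 54 mm behind the grasp point. The pads swing forward as they close: fully open they stand 13 mm farther back than shut.
Start: joints at [-1.417, 0.286, 1.577, -0, 1.279, -0.15], TCP at [0.202, -0.644, 0.231] pointing down, gripper open.
Joint ranges: [-2.77, 2.77], [-0.9, 2.22], [0.21, 2.48], [-1.53, 4.67], [0.24, 2.81], [-2.84, 2.84]. Speed limits (rad/s): [2.79, 2.79, 3.14, 3.14, 3.14, 3.14].

INTERFACE

Orientations are given as a unit quaternion [x, y, z, w].
In Python, from plant import ctrl gives the robot as it stands.
- The arm moves only by the shell command python3 inch.py 'ROWS' [FORCE]. ROWS is a JSON list of rows, 1 to 10 of them, each of 7 numbers: dx, dy, dz in m, then a rotation vector rx, ry, rz in rad, then the opening from 0.0 (shut) to 1.0 (fully open); each row is the pose to reach, as a shift and turn from the pose commanded when the command began, along the tool's axes at that moment; what a row does not reach only later rows make up. A row lasts 1/8 s, in which the tool goes at most 0.0625 m and 0.188 rad, less where a joint would pass 70% of its speed; a pose out of reach is approached as far as the arm can. The fingers move at their own pace and stop on an object; FORCE is the grip in N (left out, the last holds). Time passes only in rows, so rows that do not move let the fingers close. It prints the time, the measured TCP pose, the force, the opening and the grip force at its end.
- ctrl.get_state(): the state, without advancing time (a new reading comes with each control period).
- ctrl.read_camera(name): name is "scene" or "top" or "wrist"; returns a dict with "pixels" (384x512x3 uint8, red, green, blue), "camera_matrix" (3x3 intrinsics, pixels), "dist_coeffs" ([k1, k2, p1, p2, k3] as OpenCV has them; the pictures are not rectified), "xyz" and "orientation" of the camera in the world. Camera axes: x right, y down, z forward; pixel columns grow to the right and rows downward; lengths in m; the calibration is good to about 2 mm. A picture is of the moment at which its call begins. There is no depth.
- ctrl.sign_off(): hands the job in; it is judged then, once.
The state is a dict: "time": time; "qpos": joint angles; "dq": joint speeds; "joint_efforts": joint torques, N m; "eef_pos": TCP position; "tcp_rot": TCP orientation; "contact_force": force on the tool from outside, world axes, zero at the start; "wrist_torque": the same for the moment, N m; "opening": opening from 0.0 (shut) to 1.0 (fully open); "finger_force": force on a finger pad.
Only numpy, scipy, OpenCV 4.12 (cv2) and the standard library are available. Lean on these libraries where they do the work, as an engineer would, in place of code of your own. Each camera call takes 0.05 s, during which the arm holds its last target. There are 200 camera calls.

TASK

Put the three plug gauges that lie on the worktop back on the sloping rail, in order of size from the thinnest at the left end up to the thickest, which is already clipped at the right end: press each one in, without forcing it, until the clips on both its necks have snapped over and it sits fully home (either way round). One gauge lies behind the brown bottle: move the bottle aside before you take that gauge out, and leave it standing on the worktop. Leave the thickest gauge in its clips and the other things where they are.

Things in the scene. Friction and masses are not known exactly. Their poses are not given: they have to be found in the camera images.
- gauge_s: The smallest of four double-ended plug gauges, metal, 45 g, 100 mm long: eight-sided handle (30 long, 20 across flats), a round neck (14 dia, 22 long) each side, then measuring ends 6 mm dia, 16 long at +x, 10 long at -x. Origin on the axis mid-handle, x along the axis. On the worktop it lies on a handle flat, axis level 10 mm up. Lies on the worktop.
- gauge_m: The second smallest of four double-ended plug gauges, metal, 60 g, 118 mm long: eight-sided handle (30 long, 20 across flats), a round neck (14 dia, 22 long) each side, then measuring ends 10 mm dia, 28 long at +x, 16 long at -x. Origin on the axis mid-handle, x along the axis. On the worktop it lies on a handle flat, axis level 10 mm up. Lies close behind the brown bottle.
- gauge_l: The second largest of four double-ended plug gauges, metal, 85 g, 136 mm long: eight-sided handle (30 long, 20 across flats), a round neck (14 dia, 22 long) each side, then measuring ends 14 mm dia, 40 long at +x, 22 long at -x. Origin on the axis mid-handle, x along the axis. On the worktop it lies on a handle flat, axis level 10 mm up. Lies on the worktop.
- gauge_x: The largest of four double-ended plug gauges, metal, 120 g, 154 mm long: eight-sided handle (30 long, 20 across flats), a round neck (14 dia, 22 long) each side, then measuring ends 18 mm dia, 52 long at +x, 28 long at -x. Origin on the axis mid-handle, x along the axis. On the worktop it lies on a handle flat, axis level 10 mm up. Is clipped in station 4 (right-hand end) and stays there.
- gauge_rack: Sheet-metal easel, fixed on the worktop, that carries the sloping board, the rails and all clips; 226 mm wide, 150 mm deep, 112 mm high at the back. Origin on the worktop under the board's middle; x away from the robot, y to the rack's left, z up.
- rail_board: Sloping board, 184 mm up the slope, 236 mm wide; origin mid-face; x up the slope, away from the robot; y level, to its left end; z square out, 35 deg from vertical, leaning to the robot. Two rails (10 wide, 13 high) cross it 27 mm below and above the middle; fingertips fit the 44 mm between. Each rail has one clip per station. Discs at the lower edge show the size order.
- clip_1 (a point): Left-hand station, for the smallest gauge: where the middle of its axis lies when home, 20 mm above the board's face. Axes as rail_board: a seated gauge's axis runs along x, either way round, and it is pushed in along -z. Stations are 56 mm apart along y.
- clip_2 (a point): Second station from the left; point and axes as for clip_1. A clip is two spring leaf jaws, 9 mm wide, that take a neck; their noses stand 5 mm above the home axis with a 10 mm gap and flare out above to a mouth about 19 mm wide, 14 mm above the home axis. They meet a centred neck when its axis is about 10 mm above home.
- clip_3 (a point): Third station from the left; point and axes as for clip_1. The two clips of a station together resist a gauge with about 10 to 18 N, then snap over the necks; friction can hold it anywhere short of home, so push on until the rails stop it hard. The stop is rigid: push slowly (about 12 mm/s) and end at 20 to 25 N; well over 50 N would do damage.
- clip_4 (a point): Right-hand station, holds the largest gauge from the start; point and axes as for clip_1.
- amber_bottle: Brown reagent bottle with dark screw cap, 44 mm diameter, 91 mm high (body to 81 mm is solid, grip it anywhere round the upper body), about 110 g; origin at the centre of its underside, z up. Its surface stands about 10 mm in front of the handle of gauge_m.
- sample_sleeve: Bystander, heavy, stays put: upright brass tube, 52 mm diameter, 75 mm high; origin at the centre of its underside.
- jar: Bystander: white screw jar, 56 mm diameter, 60 mm high; origin at the centre of its underside.
- stopwatch: Bystander: flat round stopwatch, 66 x 60 x 19 mm; origin at the centre of its underside.
- tweezers: Bystander: steel tweezers lying flat, 131 mm long (y); origin at the centre of their underside.

How it is judged:
By the outcome, as a careful person would: the job done as asked, in the order asked, and still so for the second after the job is handed in, with the robot touching nothing.
It also fails if it takes over 72 s, if anything falls off the work surface, if the arm or the gripper's body presses on something with over 40 N, if the wrist force passes 120 N, or if a joint passes its speed limit or range.

## Working session

There is one attempt and no reset: what is moved stays moved. The work goes in short steps, Python scripts to look and compute and a shell command to move; the robot and the scene stay as the last step left them, time stands still between calls to the robot, and variables do not carry over. Pictures are saved under pics/ and viewed, at most 14 in all, crops included, and the job is handed in when it is done.

```bash
ls; mkdir -p pics
python3 - <<'E'
from plant import ctrl
import cv2,pickle
s=ctrl.get_state();print({k:s[k] for k in('time','eef_pos','tcp_rot','opening','contact_force')})
for n in('scene','top'):
    c=ctrl.read_camera(n);pickle.dump(c,open(f'{n}.pkl','wb'));print(n,c['xyz'],c['orientation'],c['camera_matrix'],c['dist_coeffs'])
    cv2.imwrite(f'pics/{n}0.png',cv2.resize(c['pixels'][:,:,::-1],(800,600)) )
E
```

```text
inch.py
pics
plant.py
{'time': 0.0, 'eef_pos': array([ 0.2018703, -0.6434235,  0.2299388]), 'tcp_rot': array([ 9.88485411e-01,  1.51311589e-01, -5.18692744e-06, -1.18149435e-03]), 'opening': 1.0029508148966773, 'contact_force': array([ 0.49527625, -0.23430424, -0.08566015])}
scene [0.03481501 0.77050739 0.96142912] [-0.2941525   0.88630726 -0.34133359  0.10688841] [[370.20113746   0.         248.07601836]
 [  0.         370.20113746 193.80795121]
 [  0.           0.           1.        ]] [-0.08620143  0.          0.          0.          0.        ]
top [0.42523066 0.13949457 0.92580741] [ 0.71436791 -0.69809696  0.04423556 -0.01955375] [[353.09954284   0.         255.16214   ]
 [  0.         353.09954284 192.21420291]
 [  0.           0.           1.        ]] [-0.04184852  0.          0.          0.          0.        ]
```
View pics/top0.png

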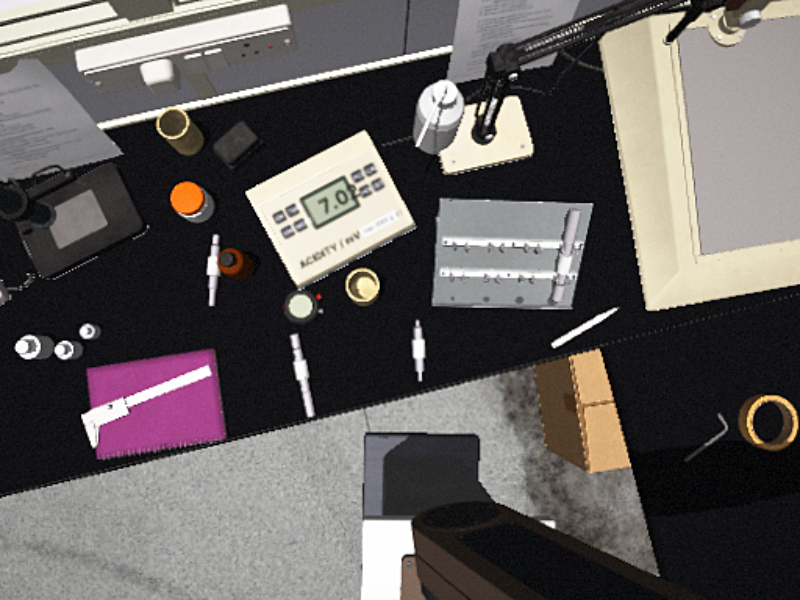

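View pics/scene0.png

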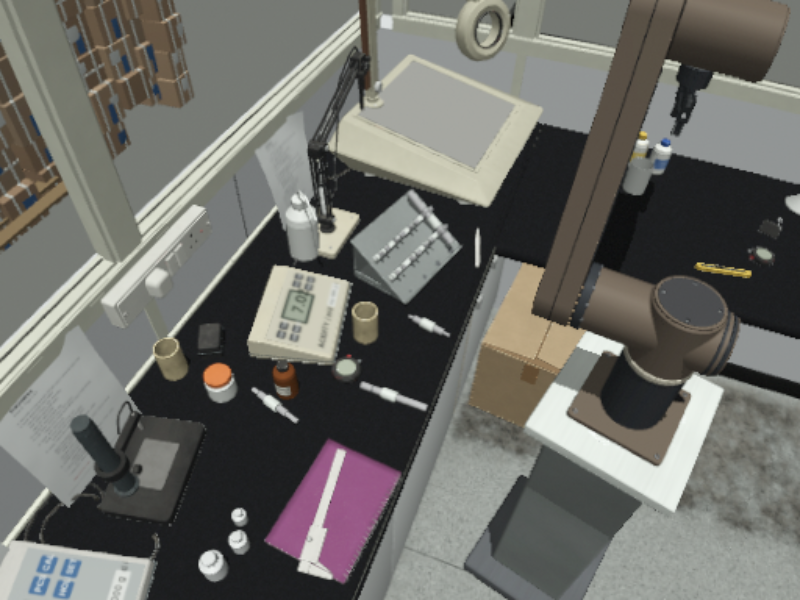

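The top view (800-px scale) shows gauge_s at (419,350), gauge_l at (302,375), and gauge_m at (213,270) behind the bottle at (235,262). The rack's corners are at about (437,198), (592,203), (572,308) and (432,306), with gauge_x clipped at (567,255). The scene view shows the same layout.

Create h.py:
```python
import numpy as np,cv2
from scipy.spatial.transform import Rotation as R
def ray(c,px):
    u=cv2.undistortPoints(np.array(px,float).reshape(-1,1,2),c['camera_matrix'],c['dist_coeffs'])[:,0]
    d=np.c_[u,np.ones(len(u))]@R.from_quat(c['orientation']).as_matrix().T
    return np.array(c['xyz']),d
def onplane(c,px,p0,n=(0,0,1)):
    o,d=ray(c,px);n=np.array(n,float);return o+d*(((np.array(p0)-o)@n)/(d@n))[:,None]
def onz(c,px,z): return onplane(c,px,(0,0,z))
def proj(c,P):
    Rm=R.from_quat(c['orientation']).as_matrix();P=np.atleast_2d(P)
    return cv2.projectPoints((P-c['xyz'])@Rm,np.zeros(3),np.zeros(3),c['camera_matrix'],c['dist_coeffs'])[0][:,0]
def tri(c1,p1,c2,p2):
    o1,d1=ray(c1,[p1]);o2,d2=ray(c2,[p2]);d1=d1[0];d2=d2[0]
    t=np.linalg.lstsq(np.c_[d1,-d2],o2-o1,rcond=None)[0];a=o1+t[0]*d1;b=o2+t[1]*d2
    return (a+b)/2,np.linalg.norm(a-b)
def gauge(c,roi,L,off,z=.010,thr=110):
    "ends, centre, axis (+x end dir) of a bright gauge in roi=(x0,y0,x1,y1)"
    x0,y0,x1,y1=roi;g=c['pixels'][y0:y1,x0:x1].astype(int)
    m=((g.min(2)>thr)&(np.ptp(g,axis=2)<50)).astype(np.uint8)
    n,lab,st,_=cv2.connectedComponentsWithStats(m,connectivity=8)
    k=1+np.argmax(st[1:,4]);v,u=np.nonzero(lab==k)
    P=onz(c,np.c_[u+x0,v+y0],z)[:,:2];cen=P.mean(0)
    a=np.linalg.svd(P-cen)[2][0]if len(P)<4000 else np.linalg.eigh(np.cov(P.T))[1][:,-1]
    for _ in range(2):
        t=(P-cen)@a;w=(P-cen)@[-a[1],a[0]]
        lo,hi=t.min(),t.max()
        h,e=np.histogram(t,bins=np.arange(lo,hi,.004))
        wid=[np.ptp(w[(t>=q)&(t<q+.004)])for q in e[:-1]]
    mid=cen+a*(lo+hi)/2
    # wide part centroid relative to mid
    wid=np.array(wid);tc=e[:-1]+.002
    sel=wid>.6*wid.max()+.4*np.median(wid) if 0 else wid>=np.sort(wid)[-max(3,int(.03/.004))]
    th=tc[sel].mean()-(lo+hi)/2
    print('len',hi-lo,'exp',L,'handle rel mid',th,'expect +-',off,'yaw',np.degrees(np.arctan2(a[1],a[0])),'widths',(wid*1e3).round())
    s=-np.sign(th);return mid-s*a*off,a*s
```

Run:
```python
from h import *;import pickle
T=pickle.load(open('top.pkl','rb'));S=pickle.load(open('scene.pkl','rb'))
f=.64
for n,roi,L,o in(('s',(255,200,285,250),.1,.003),('m',(128,145,142,200),.118,.006),('l',(178,208,210,272),.136,.009)):
    print(n,gauge(T,roi,L,o))
q=np.array([(437,198),(592,203),(572,308),(432,306)])*f
print('back',onz(T,q[:2],.112),'front',onz(T,q[2:],.0065))
print('bottle cap',onz(T,np.array([(236,262)])*f,.091))
for n,p,p2,in(('BL',(437,198),(411,192)),('BR',(592,203),(411,192))):pass
cv2.imwrite('pics/rackt.png',cv2.resize(T['pixels'][120:205,270:385,::-1],None,fx=6.5,fy=6.5,interpolation=cv2.INTER_CUBIC))
```

```text
len 0.09831108339614644 exp 0.1 handle rel mid -0.003726970269501756 expect +- 0.003 yaw -176.15751231931162 widths [ 3.  3.  5. 11. 10. 11. 10. 18. 18. 18. 18. 18. 18. 18. 18. 16. 10. 10.
 10. 10. 10.  3.  3.  3.]
s (array([0.4298803 , 0.07472923]), array([-0.99775205, -0.0670138 ]))
len 0.11826556131078887 exp 0.118 handle rel mid -0.006847066369680191 expect +- 0.006 yaw -179.99506538650937 widths [ 8.  8.  8.  5.  8. 11. 11. 11.  8. 13. 13. 13. 13. 16. 18. 21. 21. 11.
 10. 10. 10. 10.  8.  8.  5.  5.  5.  5.  5.]
m (array([0.55868001, 0.41958588]), array([-9.99999996e-01, -8.61252526e-05]))
len 0.13692627718407646 exp 0.136 handle rel mid -0.01046313859203818 expect +- 0.009 yaw -166.05559432532488 widths [11. 11.  8. 11. 11.  9.  8. 11.  8. 11. 14. 19. 19. 20. 19. 19. 19. 19.
 15. 10. 10. 10. 11. 10. 10. 10. 11. 10. 11. 11.  8. 11. 10. 10.]
l (array([0.39105516, 0.26700857]), array([-0.97053001, -0.2409803 ]))
back [[ 0.65614003  0.05716691  0.112     ]
 [ 0.656613   -0.18193756  0.112     ]] front [[ 0.50301465 -0.18645864  0.0065    ]
 [ 0.50066442  0.05218852  0.0065    ]]
bottle cap [[0.55350874 0.35966443 0.091     ]]
```

View pics/rackt.png

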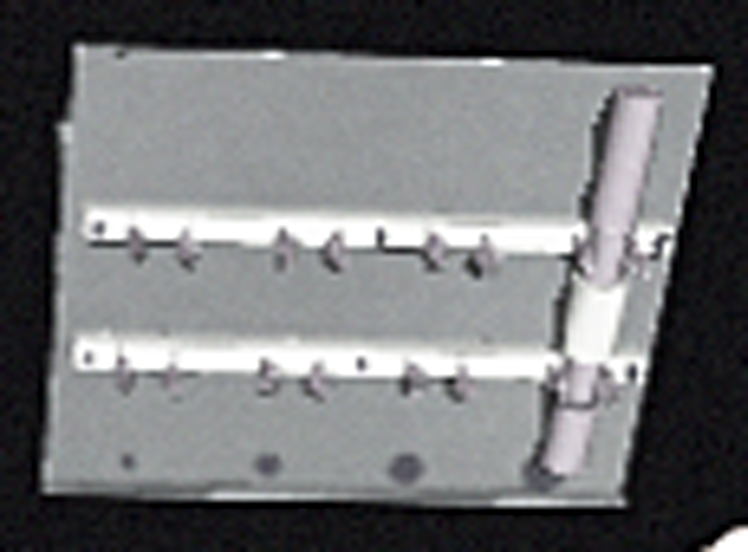

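The crop shows board corners at TL (75,45), TR (713,66), BR (625,507) and BL (42,493). The size discs lie at about y 465, and stations 1–3 are empty.

```bash
cat >> h.py <<'E'
def go(p,yaw,tilt=0,roll180=False):
    "print shift+rotvec in tool axes to reach TCP p; tool x along yaw (deg), tool z down, then leaned by tilt deg about tool y so tool z gains +x_dir"
    from plant import ctrl
    s=ctrl.get_state();A=R.from_quat(s['tcp_rot'])
    B=R.from_euler('z',yaw,degrees=True)*R.from_euler('x',180,degrees=True)*R.from_euler('y',tilt,degrees=True)
    d=A.inv().apply(np.array(p)-s['eef_pos']);r=(A.inv()*B).as_rotvec()
    print('t',round(s['time'],2),'pos',np.round(s['eef_pos'],4),'shift',d.round(4),'rot',r.round(4),'rows',np.ceil(max(np.linalg.norm(d)/.0625,np.linalg.norm(r)/.188)))
    print('toolz',B.apply([0,0,1]).round(3),'toolx',B.apply([1,0,0]).round(3))
E
python3 - <<'E'
from h import *
from plant import ctrl
import pickle
c=ctrl.read_camera('wrist');s=ctrl.get_state()
A=R.from_quat(s['tcp_rot']);print(A.inv().apply(c['xyz']-s['eef_pos']),(A.inv()*R.from_quat(c['orientation'])).as_matrix().round(3),c['camera_matrix'][0,0])
T=pickle.load(open('top.pkl','rb'))
f=lambda p:(np.array(p)+.5)/6.5-.5+[270,120]
q=f([(75,45),(713,66),(625,507),(42,493)])
print('back',onz(T,q[:2],.112),'front',onz(T,q[2:],.0065))
p0=[.575,-.06,.059];n=R.from_euler('y',-35,degrees=True).apply([0,0,1])
d=onplane(T,f([(127,462),(267,465),(405,468)]),p0,n);print('discs',d)
r=onplane(T,f([(97,227),(88,357),(670,240)]),np.array(p0)+.013*n,n);print('rail',r)
go([.45,-.06,.36],0)
E
```

```text
[ 0.0805895   0.00048227 -0.14317482] [[ 0.001 -0.949 -0.315]
 [ 1.     0.001  0.   ]
 [-0.    -0.315  0.949]] 267.7552149535541
back [[ 0.6567842   0.05376828  0.112     ]
 [ 0.65711306 -0.1829017   0.112     ]] front [[ 0.50177593 -0.18550491  0.0065    ]
 [ 0.50173179  0.05336603  0.0065    ]]
discs [[ 0.51416726  0.02041424  0.01640446]
 [ 0.51434938 -0.03597366  0.01653198]
 [ 0.51451557 -0.09190981  0.01664835]]
rail [[ 0.59452407  0.04213451  0.08854097]
 [ 0.55017803  0.04130809  0.05748954]
 [ 0.595957   -0.17424681  0.08954432]]
t 0.15 pos [ 0.2019 -0.6436  0.2302] shift [ 0.4114 -0.4829 -0.1288] rot [-0.0018 -0.      0.3038] rows 11.0
toolz [ 0. -0. -1.] toolx [1. 0. 0.]
```

```bash
python3 inch.py '[[0.478,-0.462,-0.02,0,0,0.304,1],[0.478,-0.462,-0.02,0,0,0.304,1],[0.478,-0.462,-0.02,0,0,0.304,1],[0.478,-0.462,-0.02,0,0,0.304,1],[0.478,-0.462,-0.02,0,0,0.304,1],[0.478,-0.462,-0.02,0,0,0.304,1],[0.478,-0.462,-0.02,0,0,0.304,1],[0.478,-0.462,-0.02,0,0,0.304,1],[0.478,-0.462,-0.02,0,0,0.304,1],[0.478,-0.462,-0.02,0,0,0.304,1]]'; python3 inch.py '[[0.037,-0.036,0,0,0,0,1],[0.037,-0.036,0,0,0,0,1]]'
python3 - <<'E'
from plant import ctrl
import cv2,pickle
c=ctrl.read_camera('wrist');pickle.dump(c,open('w1.pkl','wb'));print(c['xyz'],ctrl.get_state()['eef_pos'])
cv2.imwrite('pics/w1.png',cv2.resize(c['pixels'][:,:,::-1],(800,600),interpolation=cv2.INTER_CUBIC))
E
```

```text
time: 1.4
eef_pos: [0.5012, -0.0934, 0.2502]
tcp_rot: [1.0, -0.0, 0.0, 0.0]
contact_force: [0.8, -1.3, -0.6]
opening: 1.0
finger_force: 0.0
time: 1.65
eef_pos: [0.5389, -0.0568, 0.2497]
tcp_rot: [1.0, 0.002, -0.0, -0.0]
contact_force: [0.5, -1.2, 0.4]
opening: 1.003
finger_force: 0.0
[ 0.61969146 -0.05707305  0.39299641] [ 0.53794937 -0.05810356  0.24951493]
```

View pics/w1.png

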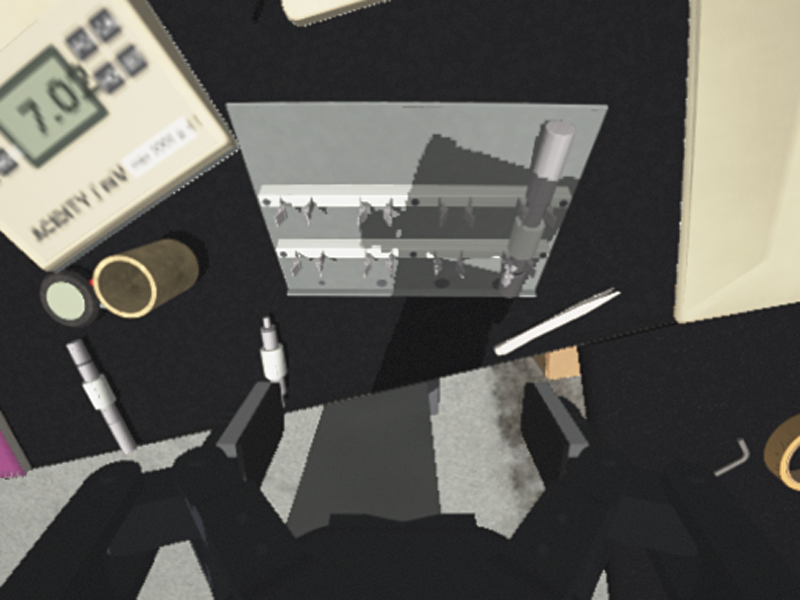

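The wrist view shows the board corners at TL (228,103), TR (607,105), BR (535,297) and BL (289,295). Rail screws are at (267,202), (564,202), (281,255) and (543,254).

Run:
```python
from h import *
import pickle
T=pickle.load(open('top.pkl','rb'));W=pickle.load(open('w1.pkl','rb'))
f=lambda p:(np.array(p)+.5)/6.5-.5+[270,120]
g=lambda p:(np.array(p)+.5)*.64-.5
for n,a,b in(('TL',(75,45),(228,103)),('TR',(713,66),(607,105)),('BR',(625,507),(535,297)),('BL',(42,493),(289,295)),('railUL',(97,227),(267,202)),('railLL',(88,357),(281,255)),('railUR',(660,245),(564,202)),('railLR',(632,372),(543,254)),('xtop',(635,92),(560,125))):
    P,e=tri(T,f(a),W,g(b));print(n,P.round(4),round(e,4))
n=R.from_euler('y',-35,degrees=True).apply([0,0,1]);p0=[.575,-.06,.059]
print('W discs',onplane(W,g([(297,283),(381,283),(441,283)]),p0,n).round(4))
print('W rails',onplane(W,g([(267,202),(281,255),(564,202),(543,254)]),np.array(p0)+.013*n,n).round(4))
print('W back',onz(W,g([(228,103),(607,105)]),.112).round(4),onz(W,g([(535,297),(289,295)]),.0065).round(4))
```

```text
TL [0.6573 0.0531 0.1076] 0.0014
TR [ 0.6555 -0.1808  0.1186] 0.0011
BR [ 0.5009 -0.1827  0.0167] 0.0016
BL [0.5004 0.0525 0.0095] 0.0032
railUL [0.5943 0.0411 0.0851] 0.0022
railLL [0.5495 0.0413 0.0599] 0.001
railUR [ 0.5947 -0.1728  0.0861] 0.0022
railLR [ 0.5504 -0.1722  0.0558] 0.0018
xtop [ 0.6433 -0.1507  0.1231] 0.0026
W discs [[ 0.513   0.0411  0.0156]
 [ 0.5135 -0.0378  0.0159]
 [ 0.5139 -0.0939  0.0162]]
W rails [[ 0.5936  0.0396  0.0879]
 [ 0.5483  0.042   0.0562]
 [ 0.595  -0.1729  0.0888]
 [ 0.5507 -0.1725  0.0578]]
W back [[ 0.6561  0.0511  0.112 ]
 [ 0.6565 -0.1844  0.112 ]] [[ 0.4976 -0.187   0.0065]
 [ 0.4983  0.0522  0.0065]]
```

Run:
```python
from h import *
go([.43,.0747,.10],3.8)
go([.43,.0747,.10],0,35)
```

```text
t 1.7 pos [ 0.5379 -0.0581  0.2495] shift [-0.1074 -0.1331  0.1497] rot [-0.0001  0.0014 -0.0634] rows 4.0
toolz [ 0. -0. -1.] toolx [0.998 0.066 0.   ]
t 1.7 pos [ 0.5379 -0.0581  0.2495] shift [-0.1074 -0.1331  0.1497] rot [-0.001   0.6122  0.0028] rows 4.0
toolz [ 0.574 -0.    -0.819] toolx [0.819 0.    0.574]
```

```bash
python3 inch.py '[[-0.107,-0.133,0.15,0,0,-0.064,1],[-0.107,-0.133,0.15,0,0,-0.064,1],[-0.107,-0.133,0.15,0,0,-0.064,1],[-0.107,-0.133,0.15,0,0,-0.064,1],[-0.107,-0.133,0.15,0,0,-0.064,1],[-0.107,-0.133,0.15,0,0,-0.064,1]]'
python3 - <<'E'
from plant import ctrl
import cv2,pickle
from h import *
c=ctrl.read_camera('wrist');pickle.dump(c,open('w2.pkl','wb'))
cv2.imwrite('pics/w2.png',cv2.resize(c['pixels'][:,:,::-1],(800,600),interpolation=cv2.INTER_CUBIC))
print(proj(c,[.43,.0747,.01]),proj(c,[.391,.267,.01]),proj(c,[.559,.42,.01]))
E
```

```text
time: 2.45
eef_pos: [0.4321, 0.0725, 0.1014]
tcp_rot: [1.0, 0.031, 0.001, 0.0]
contact_force: [1.5, -0.5, 0.2]
opening: 1.002
finger_force: 0.0
[[253.82724491 198.54551665]] [[ 56.59707763 224.13952374]] [[-132.47784175   34.85954303]]
```

View pics/w2.png

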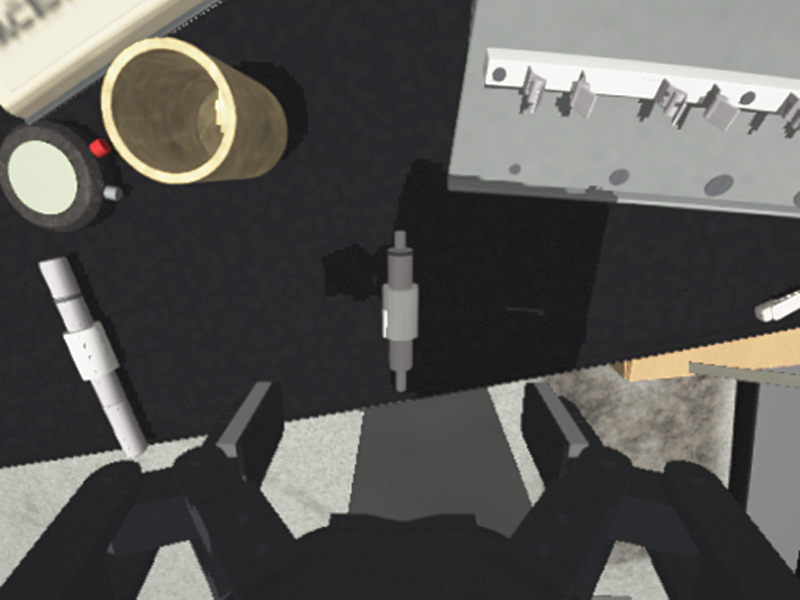

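The wrist view shows gauge_s upright with its handle at (400,311) and ends at (400,232) and (401,391). Gauge_l's handle is at (91,350), with ends at (53,260) and (137,455). The discs are at (515,169), (620,177) and (718,186).

Run:
```python
from h import *
import pickle
W=pickle.load(open('w2.pkl','rb'));g=lambda p:(np.array(p)+.5)*.64-.5
P=onz(W,g([(400.5,311),(400,232),(401,391),(91,350),(53,260),(137,455)]),.012)
print(P.round(4))
for a,b in((1,2),(4,5)):print(np.linalg.norm(P[a]-P[b]),np.degrees(np.arctan2(*(P[a]-P[b])[1::-1])))
n=R.from_euler('y',-35,degrees=True).apply([0,0,1])
print(onplane(W,g([(515,169),(620,177),(718,186)]),[.579,-.065,.0605],n).round(4))
print('lower rail hole',onplane(W,g([(499,74),(748,97)]),np.array([.579,-.065,.0605])+.013*n,n).round(4))
go([.43,.0735,.004],3.8)
```

```text
[[0.4305 0.0726 0.012 ]
 [0.477  0.0757 0.012 ]
 [0.3771 0.0689 0.012 ]
 [0.3925 0.2638 0.012 ]
 [0.4491 0.2772 0.012 ]
 [0.315  0.2458 0.012 ]]
0.10009496185189835 3.8990148560663203
0.13775666070763476 13.152216531938606
[[ 0.5146  0.0174  0.0154]
 [ 0.5147 -0.0395  0.0154]
 [ 0.5143 -0.0953  0.0152]]
lower rail hole [[ 0.5507  0.0398  0.0566]
 [ 0.5511 -0.0673  0.0569]]
t 2.5 pos [0.4327 0.0724 0.1019] shift [-0.003  -0.0013  0.0979] rot [ 0.0008 -0.0037 -0.0041] rows 2.0
toolz [ 0. -0. -1.] toolx [0.998 0.066 0.   ]
```

```bash
python3 inch.py '[[-0.002,0,0.05,0,0,0,1],[-0.002,0,0.09,0,0,0,0.8],[-0.002,0,0.098,0,0,0,0.5],[-0.002,0,0.099,0,0,0,0.4],[-0.002,0,0.099,0,0,0,0],[-0.002,0,0.099,0,0,0,0],[-0.002,0,0.099,0,0,0,0],[-0.002,0,0.099,0,0,0,0]]' 60
```

```text
time: 3.5
eef_pos: [0.431, 0.0732, 0.0032]
tcp_rot: [0.999, 0.032, 0.002, 0.0]
contact_force: [0.6, -1.2, 6.3]
opening: 0.212
finger_force: 59.8
```

Run:
```python
from h import *
go([.45,.06,.14],0.15,35)
go([.5542,.018,.096],0.15,35)
```

```text
t 3.5 pos [0.431  0.0732 0.0032] shift [ 0.0188  0.0145 -0.1367] rot [-0.0179  0.606   0.06  ] rows 4.0
toolz [ 0.574  0.002 -0.819] toolx [0.819 0.002 0.574]
t 3.5 pos [0.431  0.0732 0.0032] shift [ 0.1199  0.0631 -0.0922] rot [-0.0179  0.606   0.06  ] rows 4.0
toolz [ 0.574  0.002 -0.819] toolx [0.819 0.002 0.574]
```

```bash
python3 inch.py '[[0,0,-0.05,0,0.1,0,0],[0.01,0.007,-0.1,-0.005,0.28,0.03,0],[0.019,0.0145,-0.136,-0.014,0.46,0.05,0],[0.019,0.0145,-0.137,-0.018,0.606,0.06,0],[0.05,0.03,-0.137,-0.018,0.606,0.06,0],[0.1,0.05,-0.12,-0.018,0.606,0.06,0],[0.12,0.063,-0.092,-0.018,0.606,0.06,0],[0.12,0.063,-0.092,-0.018,0.606,0.06,0],[0.12,0.063,-0.092,-0.018,0.606,0.06,0]]'
python3 - <<'E'
from plant import ctrl
import cv2,pickle
from h import *
c=ctrl.read_camera('wrist');pickle.dump(c,open('w3.pkl','wb'))
cv2.imwrite('pics/w3.png',cv2.resize(c['pixels'][:,:,::-1],(800,600),interpolation=cv2.INTER_CUBIC))
print(proj(c,[.5675,.018,.077]))
E
```

```text
time: 4.62
eef_pos: [0.5519, 0.0187, 0.0933]
tcp_rot: [0.954, 0.001, 0.298, -0.001]
contact_force: [-0.6, -0.0, -0.8]
opening: 0.212
finger_force: 59.1
[[257.34011596 225.21307828]]
```

View pics/w3.png

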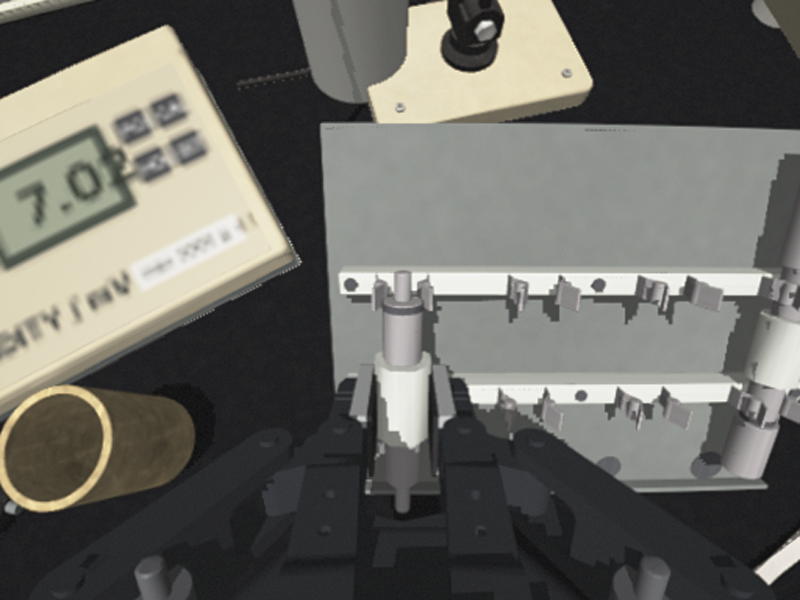

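The wrist view shows the held gauge's axis at about x=402 and the upper clip-1 jaws at x≈378–430, centred near 404. Rail screws are at (349,284), (598,284) and (582,395).

Run:
```python
from h import *
from plant import ctrl
import pickle
W=pickle.load(open('w3.pkl','rb'));g=lambda p:(np.array(p)+.5)*.64-.5
Rb=R.from_euler('y',-35,degrees=True);n=Rb.apply([0,0,1]);b0=np.array([.579,-.0655,.0605])
loc=lambda P:Rb.inv().apply(P-b0).round(4)
print('holes',loc(onplane(W,g([(349,284),(598,284),(582,395)]),b0+.013*n,n)))
print('corner TL',loc(onplane(W,g([(321,124),(766,489)]),b0,n)))
s=ctrl.get_state();A=R.from_quat(s['tcp_rot']);ax=s['eef_pos']-A.apply([0,0,.0068]);print('axis mid est',loc(ax),s['eef_pos'])
# held gauge: handle ends & tips on plane at axis height
print('handle top, neck top, tip, bottom tip',loc(onplane(W,g([(403,355),(403,306),(402,271),(402,511)]),ax,n)))
```

```text
holes [[ 0.0287  0.1065  0.013 ]
 [ 0.0291 -0.0009  0.013 ]
 [-0.0256 -0.0017  0.013 ]]
corner TL [[ 0.0936  0.1173  0.    ]
 [-0.0971 -0.1269 -0.    ]]
axis mid est [-0.0028  0.0842  0.0497] [0.55212549 0.01874732 0.09401454]
handle top, neck top, tip, bottom tip [[ 0.013   0.0833  0.0497]
 [ 0.0315  0.0833  0.0497]
 [ 0.0439  0.0837  0.0497]
 [-0.0589  0.0835  0.0497]]
```

```bash
python3 inch.py '[[0.004,0,0.003,0,0,0,0],[0.004,0,0.008,0,0,0,0],[0.004,0,0.013,0,0,0,0],[0.004,0,0.016,0,0,0,0],[0.004,0,0.0175,0,0,0,0],[0.004,0,0.019,0,0,0,0],[0.004,0,0.0205,0,0,0,0],[0.004,0,0.022,0,0,0,0]]' 80
python3 - <<'E'
from plant import ctrl
from h import *
s=ctrl.get_state();A=R.from_quat(s['tcp_rot']);print(A.inv().apply(s['contact_force']),R.from_euler('y',35,degrees=True).apply(s['eef_pos']-A.apply([0,0,.0068])-np.array([.579,-.0655,.0605])))
E
```

```text
time: 5.68
eef_pos: [0.5686, 0.0186, 0.0783]
tcp_rot: [0.954, 0.001, 0.299, -0.001]
contact_force: [-7.1, 0.6, 7.8]
opening: 0.205
finger_force: 83.3
[ -1.3917375   -0.65906118 -10.40716074] [0.00168554 0.08405357 0.02733439]
```

```bash
cat > st.py <<'E'
from plant import ctrl
from h import *
s=ctrl.get_state();A=R.from_quat(s['tcp_rot']);print('tool force',A.inv().apply(s['contact_force']).round(1),'axis in board frame',R.from_euler('y',35,degrees=True).apply(s['eef_pos']-A.apply([0,0,.0068])-np.array([.579,-.0655,.0605])).round(4))
E
python3 inch.py '[[0,0,0.0015,0,0,0,0],[0,0,0.003,0,0,0,0],[0,0,0.0045,0,0,0,0]]' ;python3 st.py; python3 inch.py '[[0,0,0.0015,0,0,0,0],[0,0,0.003,0,0,0,0]]' ;python3 st.py
```

```text
time: 6.05
eef_pos: [0.5713, 0.0184, 0.0739]
tcp_rot: [0.954, 0.001, 0.299, -0.001]
contact_force: [1.0, 1.9, -0.1]
opening: 0.207
finger_force: 82.0
tool force [ 0.7 -1.9  0.6] axis in board frame [0.0014 0.0838 0.0222]
time: 6.3
eef_pos: [0.5721, 0.0186, 0.0718]
tcp_rot: [0.955, 0.002, 0.298, -0.001]
contact_force: [-34.0, -1.7, 34.0]
opening: 0.2
finger_force: 87.6
tool force [ -8.6   1.6 -47.3] axis in board frame [0.0009 0.0841 0.02  ]
```

```bash
python3 inch.py '[[0,0,-0.001,0,0,0,0],[0,0,-0.001,0,0,0,0.45],[0,0,-0.001,0,0,0,0.45],[0,0,-0.001,0,0,0,0.45],[0,0,-0.02,0,0,0,0.45],[0,0,-0.07,0,0,0,0.5],[0,0,-0.11,0,0,0,1],[0,0,-0.11,0,0,0,1]]'
python3 - <<'E'
from plant import ctrl
import cv2,pickle
from h import *
c=ctrl.read_camera('wrist');pickle.dump(c,open('w4.pkl','wb'))
# seated check by handle/tip: also bottle measurement from top+scene
T=pickle.load(open('top.pkl','rb'));S=pickle.load(open('scene.pkl','rb'))
a=T['pixels'][150:190,130:175];b=S['pixels'][222:262,165:200]
im=np.hstack([cv2.resize(a,(400,400),interpolation=cv2.INTER_CUBIC),cv2.resize(b,(350,400),interpolation=cv2.INTER_CUBIC)])
im2=cv2.resize(c['pixels'][130:290,150:350],(250,200));im3=np.zeros((200,750,3),np.uint8);im3[:,:250]=im2
cv2.imwrite('pics/mix.png',np.vstack([im,im3])[:,:,::-1])
go([.40,.26,.12],13.3)
E
```

```text
time: 7.3
eef_pos: [0.511, 0.0177, 0.1652]
tcp_rot: [0.953, 0.001, 0.302, 0.0]
contact_force: [-0.1, -0.0, 0.0]
opening: 0.899
finger_force: 0.0
t 7.35 pos [0.5105 0.0179 0.1632] shift [-0.1149 -0.2424 -0.0277] rot [ 0.0705 -0.6072 -0.223 ] rows 5.0
toolz [ 0. -0. -1.] toolx [0.973 0.23  0.   ]
```

View pics/mix.png

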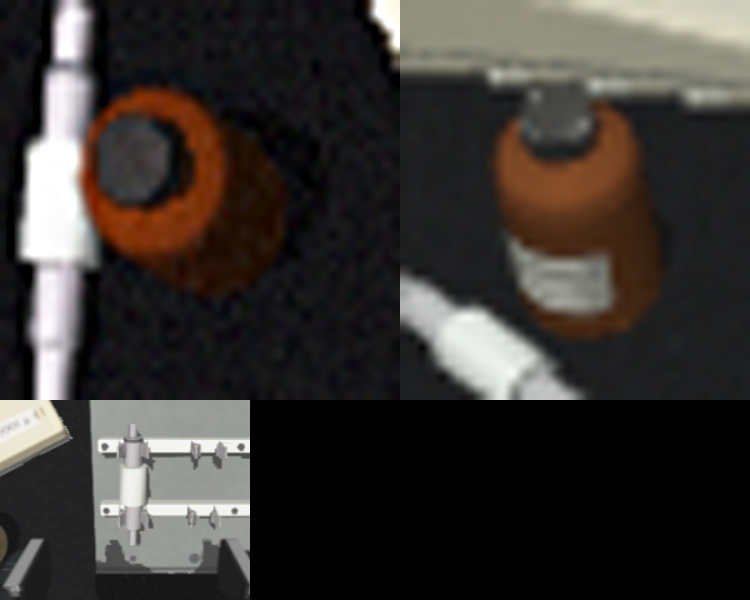

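The crops show gauge_s seated in both clips at station 1. The bottle cap is at (133,160) in the top crop and (158,112) in the scene crop. Gauge_m's handle is at about (60,200).

Run:
```python
from h import *
import pickle
T=pickle.load(open('top.pkl','rb'));S=pickle.load(open('scene.pkl','rb'))
print('cap',tri(T,(144.5,165.55),S,(180.35,232.75)),onz(T,[(144.5,165.55)],.091),onz(S,[(180.35,232.75)],.091))
print('m handle',onz(T,[(136.3,169.55)],.014),'axis pts',onz(T,[(130+72*.1125,150),(130+48*.1125,190)],.014))
print(gauge(T,(128,145,146,200),.118,.006,z=.012,thr=120))
```

```text
cap (array([0.55824944, 0.3755662 , 0.09020903]), np.float64(0.00023223629942188903)) [[0.55822429 0.37540906 0.091     ]] [[0.55765954 0.37588161 0.091     ]]
m handle [[0.55948431 0.41782864 0.014     ]] axis pts [[0.61100469 0.41592994 0.014     ]
 [0.50625214 0.4173525  0.014     ]]
len 0.11801437430197873 exp 0.118 handle rel mid -0.006721472865275121 expect +- 0.006 yaw 179.9035370272409 widths [ 8.  8.  8.  5.  8. 11. 10. 10.  8. 13. 13. 13. 13. 16. 18. 18. 18. 10.
 10. 10.  8.  8.  8.  8.  5.  5.  5.  5.  5.]
(array([0.55840215, 0.41911566]), array([-0.99999858,  0.0016836 ]))
```

Run:
```python
from h import *
go([.558,.3755,.16],90)
```

```text
t 7.35 pos [0.5105 0.0179 0.1632] shift [ 0.0377 -0.3576  0.0301] rot [ 0.4773 -0.4778 -1.5156] rows 9.0
toolz [ 0. -0. -1.] toolx [0. 1. 0.]
```

```bash
python3 inch.py '[[0.038,-0.358,0.03,0.477,-0.478,-1.516,1],[0.038,-0.358,0.03,0.477,-0.478,-1.516,1],[0.038,-0.358,0.03,0.477,-0.478,-1.516,1],[0.038,-0.358,0.03,0.477,-0.478,-1.516,1],[0.038,-0.358,0.03,0.477,-0.478,-1.516,1],[0.038,-0.358,0.03,0.477,-0.478,-1.516,1],[0.038,-0.358,0.03,0.477,-0.478,-1.516,1],[0.038,-0.358,0.03,0.477,-0.478,-1.516,1],[0.038,-0.358,0.03,0.477,-0.478,-1.516,1],[0.038,-0.358,0.03,0.477,-0.478,-1.516,1]]'
python3 - <<'E'
from h import *
go([.558,.3755,.047],90)
go([.475,.3755,.047],90)
E
```

```text
time: 8.6
eef_pos: [0.5577, 0.3766, 0.1555]
tcp_rot: [0.707, 0.707, -0.003, -0.002]
contact_force: [-0.6, -1.1, -0.5]
opening: 1.003
finger_force: 0.0
t 8.6 pos [0.5577 0.3766 0.1555] shift [-0.001   0.0011  0.1085] rot [-0.0068  0.0004 -0.0008] rows 2.0
toolz [ 0. -0. -1.] toolx [0. 1. 0.]
t 8.6 pos [0.5577 0.3766 0.1555] shift [-0.0011 -0.0819  0.1091] rot [-0.0068  0.0004 -0.0008] rows 3.0
toolz [ 0. -0. -1.] toolx [0. 1. 0.]
```

```bash
python3 inch.py '[[-0.001,0.001,0.05,-0.007,0,0,1],[-0.001,0.001,0.095,-0.007,0,0,1],[-0.001,0.001,0.108,-0.007,0,0,0.8],[-0.001,0.001,0.108,-0.007,0,0,0.3],[-0.001,0.001,0.108,-0.007,0,0,0.3],[-0.001,0.001,0.108,-0.007,0,0,0.3],[-0.001,0.001,0.108,-0.007,0,0,0.3]]' 35
```

```text
time: 9.48
eef_pos: [0.5587, 0.3756, 0.0521]
tcp_rot: [0.707, 0.707, 0.002, 0.001]
contact_force: [-0.5, 0.1, -0.5]
opening: 0.497
finger_force: 36.8
```

```bash
python3 inch.py '[[0,0,-0.006,0,0,0,0.3],[0,0,-0.012,0,0,0,0.3],[0,-0.03,-0.012,0,0,0,0.3],[0,-0.065,-0.012,0,0,0,0.3],[0,-0.083,-0.012,0,0,0,0.3],[0,-0.083,-0.008,0,0,0,0.3],[0,-0.083,-0.004,0,0,0,0.3],[0,-0.083,-0.001,0,0,0,0.3]]'
```

```text
time: 10.48
eef_pos: [0.4764, 0.3752, 0.0516]
tcp_rot: [0.707, 0.707, 0.002, 0.001]
contact_force: [-2.8, -0.9, 10.3]
opening: 0.503
finger_force: 37.9
```

```bash
python3 inch.py '[[0,0,-0.0005,0,0,0,0.7],[0,0,-0.0005,0,0,0,1],[0,0,-0.0005,0,0,0,1],[0,0,-0.0005,0,0,0,1],[0,0,-0.05,0,0,0,1],[0,0,-0.09,0,0,0,1]]'
python3 - <<'E'
from h import *
go([.5585,.418,.12],0)
E
```

```text
time: 11.22
eef_pos: [0.4748, 0.3752, 0.1427]
tcp_rot: [0.707, 0.707, 0.001, 0.001]
contact_force: [0.1, 0.4, -0.4]
opening: 1.002
finger_force: 0.0
t 11.22 pos [0.4748 0.3752 0.1427] shift [0.0428 0.0837 0.023 ] rot [ 0.0022 -0.003   1.5713] rows 9.0
toolz [ 0. -0. -1.] toolx [1. 0. 0.]
```

```bash
python3 inch.py '[[0.02,0.05,0,0,0,0.18,1],[0.043,0.084,0.023,0,0,1.571,1],[0.043,0.084,0.023,0,0,1.571,1],[0.043,0.084,0.023,0,0,1.571,1],[0.043,0.084,0.023,0,0,1.571,1],[0.043,0.084,0.023,0,0,1.571,1],[0.043,0.084,0.023,0,0,1.571,1],[0.043,0.084,0.023,0,0,1.571,1],[0.043,0.084,0.023,0,0,1.571,1],[0.043,0.084,0.023,0,0,1.571,1]]'
python3 - <<'E'
from plant import ctrl
import cv2,pickle
from h import *
c=ctrl.read_camera('wrist');pickle.dump(c,open('w5.pkl','wb'))
cv2.imwrite('pics/w5.png',cv2.resize(c['pixels'][:,:,::-1],(800,600),interpolation=cv2.INTER_CUBIC))
print(gauge(c,(215,120,300,262),.118,.006,z=.012,thr=110))
go([.5585,.418,.003],0)
E
```

```text
time: 12.48
eef_pos: [0.5588, 0.4183, 0.1188]
tcp_rot: [1.0, 0.001, 0.002, -0.0]
contact_force: [-0.2, 0.2, -0.2]
opening: 1.0
finger_force: 0.0
len 0.08190068669903083 exp 0.118 handle rel mid -0.022950343349515415 expect +- 0.006 yaw 179.35506356061825 widths [16. 18. 18. 19. 19. 19. 20. 19. 14. 12. 13. 13. 13. 11.  9.  9.  8.  8.
  8.  8.]
(array([0.53949154, 0.41606893]), array([-0.99993665,  0.01125603]))
t 12.53 pos [0.5588 0.4182 0.1187] shift [-0.0006  0.0003  0.1157] rot [-0.0004 -0.0032  0.0017] rows 2.0
toolz [ 0. -0. -1.] toolx [1. 0. 0.]
```

View pics/w5.png

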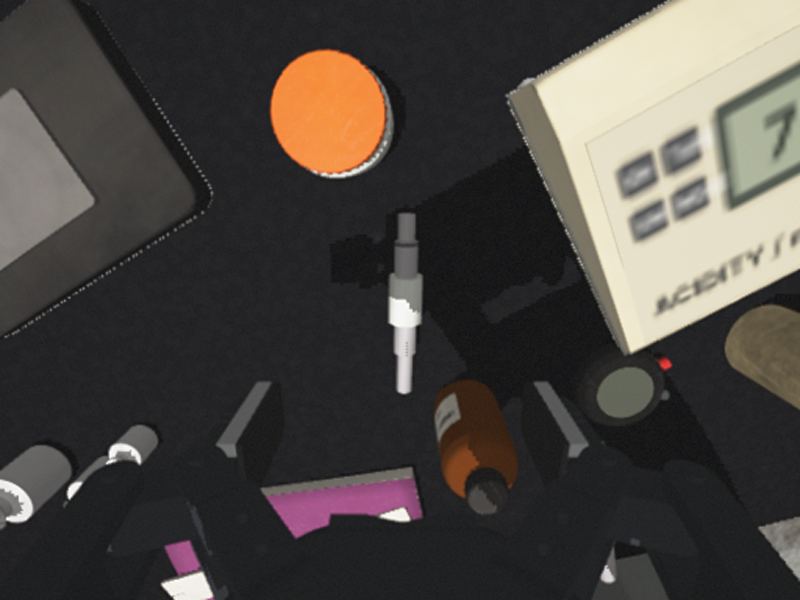

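The wrist view shows gauge_m clear, with its handle at (405,300) and ends at (406,213) and (404,393). The bottle is standing at about (475,440), well away from the fingers' descent.

Run:
```python
from h import *
import pickle
W=pickle.load(open('w5.pkl','rb'));g=lambda p:(np.array(p)+.5)*.64-.5
P=onz(W,g([(405,300),(406,213),(404,393),(405,273),(405,327)]),.012);print(P.round(4),np.linalg.norm(P[1]-P[2]),np.degrees(np.arctan2(*(P[1]-P[2])[1::-1])))
```

```text
[[0.5585 0.4157 0.012 ]
 [0.6124 0.4154 0.012 ]
 [0.4922 0.4161 0.012 ]
 [0.576  0.4158 0.012 ]
 [0.5403 0.4157 0.012 ]] 0.12024984759361228 -0.3700101187531867
```

```bash
python3 inch.py '[[0,0.0015,0.06,0,0,0,1],[0,0.0015,0.105,0,0,0,0.8],[0,0.0015,0.115,0,0,0,0.5],[0,0.0015,0.1155,0,0,0,0.4],[0,0.0015,0.1155,0,0,0,0],[0,0.0015,0.1155,0,0,0,0],[0,0.0015,0.1155,0,0,0,0],[0,0.0015,0.1155,0,0,0,0]]' 80
python3 - <<'E'
from h import *
go([.5542,-.0385,.096],0.15,35)
E
```

```text
time: 13.52
eef_pos: [0.5611, 0.4179, 0.0064]
tcp_rot: [1.0, 0.0, 0.004, -0.002]
contact_force: [0.1, -0.0, 7.2]
opening: 0.203
finger_force: 79.8
t 13.53 pos [0.5611 0.4179 0.0064] shift [-0.0064  0.4561 -0.091 ] rot [-0.0022  0.603  -0.0031] rows 8.0
toolz [ 0.574  0.002 -0.819] toolx [0.819 0.002 0.574]
```

```bash
python3 inch.py '[[0,0,0,0,0,0,0.4],[-0.002,0,0.001,0,0,0,0.4],[-0.002,0,0.0015,0,0,0,0.4]]'; python3 inch.py '[[0,0,0.001,0,0,0,0.3],[0,0,0.001,0,0,0,0],[0,0,0.001,0,0,0,0],[0,0,0.001,0,0,0,0]]'
```

```text
time: 13.9
eef_pos: [0.5565, 0.4166, 0.0011]
tcp_rot: [1.0, 0.0, 0.001, 0.0]
contact_force: [0.1, 0.4, -0.8]
opening: 0.402
finger_force: 0.0
time: 14.4
eef_pos: [0.5572, 0.4168, 0.0007]
tcp_rot: [1.0, 0.0, 0.002, -0.0]
contact_force: [-0.3, 0.3, -0.6]
opening: 0.206
finger_force: 78.6
```

Run:
```python
from h import *
go([.53,.40,.20],0.15,35)
go([.53,-.03,.20],0.15,35)
```

```text
t 14.4 pos [0.5572 0.4168 0.0007] shift [-0.0266  0.0167 -0.1994] rot [ 2.000e-04  6.076e-01 -2.400e-03] rows 4.0
toolz [ 0.574  0.002 -0.819] toolx [0.819 0.002 0.574]
t 14.4 pos [0.5572 0.4168 0.0007] shift [-0.0267  0.4467 -0.1996] rot [ 2.000e-04  6.076e-01 -2.400e-03] rows 8.0
toolz [ 0.574  0.002 -0.819] toolx [0.819 0.002 0.574]
```

```bash
python3 inch.py '[[0,0,-0.05,0,0,0,0],[0,0,-0.11,0,0,0,0],[-0.01,0.01,-0.17,0,0.15,0,0],[-0.027,0.05,-0.2,0,0.32,0,0],[-0.027,0.11,-0.2,0,0.5,-0.002,0],[-0.027,0.17,-0.2,0,0.608,-0.002,0],[-0.027,0.23,-0.2,0,0.608,-0.002,0],[-0.027,0.29,-0.2,0,0.608,-0.002,0],[-0.027,0.35,-0.2,0,0.608,-0.002,0],[-0.027,0.41,-0.2,0,0.608,-0.002,0]]' 100
python3 - <<'E'
from h import *
go([.5556,-.0375,.0939],0.15,35)
E
```

```text
time: 15.65
eef_pos: [0.5291, 0.0052, 0.2008]
tcp_rot: [0.953, 0.001, 0.301, -0.0]
contact_force: [0.7, -0.4, -0.5]
opening: 0.196
finger_force: 99.4
t 15.65 pos [0.5291 0.0052 0.2008] shift [-0.0399  0.0428  0.1026] rot [-0.     -0.0015  0.0004] rows 2.0
toolz [ 0.574  0.002 -0.819] toolx [0.819 0.002 0.574]
```

```bash
python3 inch.py '[[-0.03,0.035,0.02,0,0,0,0],[-0.04,0.043,0.06,0,0,0,0],[-0.04,0.043,0.095,0,0,0,0],[-0.04,0.043,0.1025,0,0,0,0],[-0.04,0.043,0.1025,0,0,0,0]]'
sed -i 's/ctrl.get_state();A/ctrl.get_state();import sys;o=float(sys.argv[1]);A/;s/,\.0068\]/,o]/' st.py; python3 st.py .0093
python3 - <<'E'
from plant import ctrl
import cv2,pickle
c=ctrl.read_camera('wrist');pickle.dump(c,open('w6.pkl','wb'))
cv2.imwrite('pics/w6.png',cv2.resize(c['pixels'][130:370,130:384,::-1],(635,600),interpolation=cv2.INTER_CUBIC))
E
```

```text
time: 16.27
eef_pos: [0.5558, -0.0359, 0.0936]
tcp_rot: [0.954, 0.001, 0.301, -0.001]
contact_force: [-0.6, -0.5, -0.7]
opening: 0.198
finger_force: 99.4
tool force [-0.9  0.5  0.2] axis in board frame [0.     0.0296 0.0497]
```

View pics/w6.png

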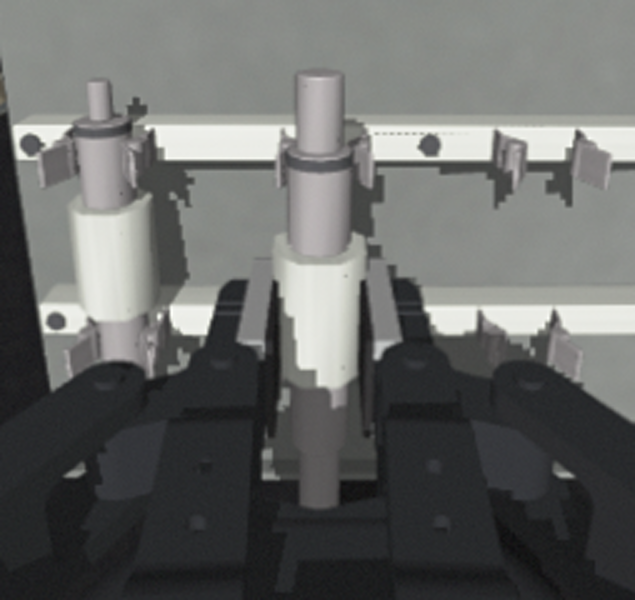

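The wrist view shows clip 2's jaws centred at about x=324 in the crop and the held gauge at about 319. I'll shift it about 1.5 mm to the right before pushing.

```bash
python3 inch.py '[[0.001,0.0015,0.003,0,0,0,0],[0.001,0.0015,0.008,0,0,0,0],[0.001,0.0015,0.013,0,0,0,0],[0.001,0.0015,0.0165,0,0,0,0],[0.001,0.0015,0.018,0,0,0,0],[0.001,0.0015,0.0195,0,0,0,0],[0.001,0.0015,0.021,0,0,0,0],[0.001,0.0015,0.0225,0,0,0,0],[0.001,0.0015,0.024,0,0,0,0],[0.001,0.0015,0.0255,0,0,0,0]]'; python3 st.py .0093;  python3 inch.py '[[0,0,0.001,0,0,0,0]]'; python3 st.py .0093
```

```text
time: 17.58
eef_pos: [0.5719, -0.0375, 0.0743]
tcp_rot: [0.953, 0.001, 0.302, -0.0]
contact_force: [-3.7, 2.0, 5.0]
opening: 0.2
finger_force: 100.2
tool force [-0.1 -2.  -6.2] axis in board frame [0.0021 0.028  0.0247]
time: 17.7
eef_pos: [0.5725, -0.0376, 0.0732]
tcp_rot: [0.953, 0.001, 0.302, -0.0]
contact_force: [-0.1, 1.4, 1.8]
opening: 0.202
finger_force: 99.7
tool force [ 1.  -1.4 -1.5] axis in board frame [0.0019 0.0279 0.0235]
```

```bash
python3 inch.py '[[0,0,0.0012,0,0,0,0],[0,0,0.0024,0,0,0,0]]'; python3 st.py .0093;  python3 inch.py '[[0,0,0.0008,0,0,0,0]]'; python3 st.py .0093
```

```text
time: 17.95
eef_pos: [0.5732, -0.0373, 0.0701]
tcp_rot: [0.954, 0.001, 0.301, -0.001]
contact_force: [0.5, 3.8, -0.6]
opening: 0.199
finger_force: 99.4
tool force [ 0.1 -3.8  0.8] axis in board frame [0.0007 0.0281 0.0205]
time: 18.08
eef_pos: [0.5734, -0.0373, 0.0697]
tcp_rot: [0.954, 0.001, 0.301, -0.001]
contact_force: [-12.4, 1.2, 14.3]
opening: 0.194
finger_force: 101.7
tool force [ -2.   -1.2 -18.8] axis in board frame [0.0007 0.0282 0.0201]
```

```bash
python3 inch.py '[[0,0,0.0003,0,0,0,0],[0,0,0.0003,0,0,0,0]]'; python3 st.py .0093; python3 inch.py '[[0,0,-0.001,0,0,0,0],[0,0,-0.001,0,0,0,0.4],[0,0,-0.001,0,0,0,0.4],[0,0,-0.001,0,0,0,0.4],[0,0,-0.02,0,0,0,0.4],[0,0,-0.07,0,0,0,0.5],[0,0,-0.11,0,0,0,1],[0,0,-0.12,0,0,0,1]]'
python3 - <<'E'
from h import *
go([.41,.22,.16],13.4)
go([.3925,.2654,.12],13.4)
E
```

```text
time: 18.32
eef_pos: [0.5734, -0.0373, 0.0698]
tcp_rot: [0.954, 0.001, 0.301, -0.001]
contact_force: [-10.1, 2.5, 9.0]
opening: 0.196
finger_force: 101.3
tool force [ -3.1  -2.5 -13.1] axis in board frame [0.0007 0.0282 0.0201]
time: 19.32
eef_pos: [0.5055, -0.0384, 0.1706]
tcp_rot: [0.953, 0.001, 0.303, 0.001]
contact_force: [0.2, -0.6, 0.7]
opening: 0.898
finger_force: 0.0
t 19.32 pos [ 0.5055 -0.0384  0.1706] shift [-0.0834 -0.2585 -0.0468] rot [ 0.0737 -0.6133 -0.2242] rows 5.0
toolz [ 0. -0. -1.] toolx [0.973 0.232 0.   ]
t 19.32 pos [ 0.5055 -0.0384  0.1706] shift [-0.1207 -0.3041 -0.0243] rot [ 0.0737 -0.6133 -0.2242] rows 6.0
toolz [ 0. -0. -1.] toolx [0.973 0.232 0.   ]
```

```bash
python3 inch.py '[[-0.05,-0.04,-0.03,0,0,0,1],[-0.083,-0.1,-0.047,0.03,-0.2,-0.09,1],[-0.1,-0.16,-0.045,0.055,-0.4,-0.15,1],[-0.115,-0.22,-0.035,0.074,-0.613,-0.224,1],[-0.121,-0.28,-0.024,0.074,-0.613,-0.224,1],[-0.121,-0.304,-0.024,0.074,-0.613,-0.224,1],[-0.121,-0.304,-0.024,0.074,-0.613,-0.224,1],[-0.121,-0.304,-0.024,0.074,-0.613,-0.224,1]]'
python3 - <<'E'
from plant import ctrl
import cv2,pickle
from h import *
c=ctrl.read_camera('wrist');pickle.dump(c,open('w7.pkl','wb'))
cv2.imwrite('pics/w7.png',cv2.resize(c['pixels'][:,:,::-1],(800,600),interpolation=cv2.INTER_CUBIC))
E
```

```text
time: 20.32
eef_pos: [0.3911, 0.2657, 0.117]
tcp_rot: [0.993, 0.117, -0.003, -0.001]
contact_force: [0.6, 0.8, 0.4]
opening: 0.997
finger_force: 0.0
```

View pics/w7.png

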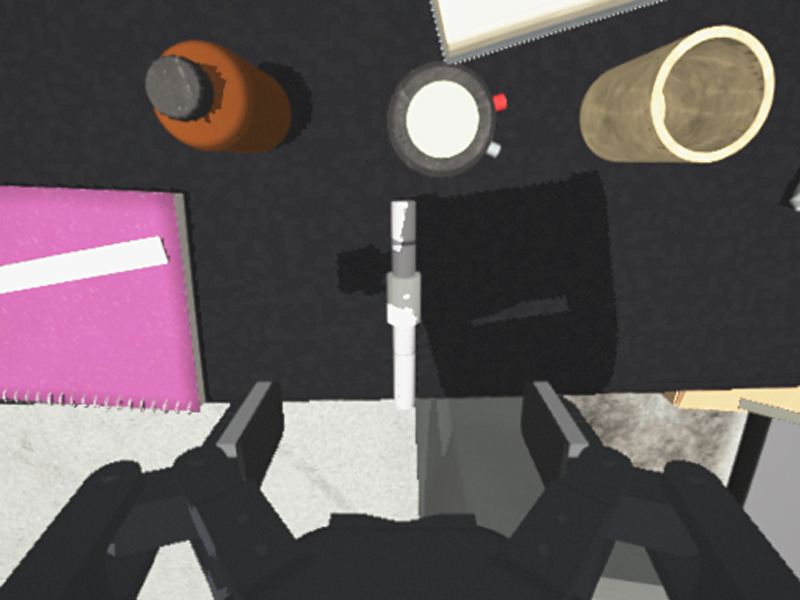

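Gauge_l is at handle (403.5,299), with ends at (403,201) and (404,409). The bottle stands upright at about (230,95), and the area around the gauge is free.

Run:
```python
from h import *
import pickle
W=pickle.load(open('w7.pkl','rb'));g=lambda p:(np.array(p)+.5)*.64-.5
P=onz(W,g([(403.5,299),(403,201),(404,409),(404,272),(404,325)]),.012);print(P.round(4),np.linalg.norm(P[1]-P[2]))
y=np.arctan2(*(P[1]-P[2])[1::-1]);print(np.degrees(y))
c=P[1]-.059*np.array([np.cos(y),np.sin(y),0]);print('centre from short end',c)
go([c[0],c[1],.001],np.degrees(y))
```

```text
[[0.3912 0.2645 0.012 ]
 [0.4493 0.2788 0.012 ]
 [0.314  0.2455 0.012 ]
 [0.4082 0.2683 0.012 ]
 [0.3744 0.2601 0.012 ]] 0.139258220286313
13.824070081031445
centre from short end [0.3919781  0.26469957 0.012     ]
t 20.38 pos [0.3913 0.2653 0.1173] shift [0.0011 0.0011 0.1163] rot [-0.0034  0.0053 -0.0074] rows 2.0
toolz [ 0. -0. -1.] toolx [0.971 0.239 0.   ]
```

```bash
python3 inch.py '[[0.001,0.001,0.06,-0.003,0.005,-0.007,1],[0.001,0.001,0.105,-0.003,0.005,-0.007,0.8],[0.001,0.001,0.114,-0.003,0.005,-0.007,0.5],[0.001,0.001,0.115,-0.003,0.005,-0.007,0.4],[0.001,0.001,0.115,-0.003,0.005,-0.007,0.4]]'; python3 inch.py '[[0,0,0,0,0,0,0.3],[0,0,0,0,0,0,0],[0,0,0,0,0,0,0],[0,0,0,0,0,0,0]]' 100
python3 - <<'E'
from h import *
go([.46,.20,.20],0.15,35)
go([.52,-.093,.17],0.15,35)
E
```

```text
time: 21.0
eef_pos: [0.3941, 0.2659, 0.0051]
tcp_rot: [0.993, 0.12, 0.002, -0.001]
contact_force: [0.5, -0.2, 0.5]
opening: 0.402
finger_force: 0.0
time: 21.5
eef_pos: [0.3934, 0.266, 0.005]
tcp_rot: [0.993, 0.121, 0.002, -0.001]
contact_force: [-1.9, -1.0, 7.1]
opening: 0.191
finger_force: 97.8
t 21.5 pos [0.3934 0.266  0.005 ] shift [ 0.0495  0.0799 -0.1949] rot [-0.0741  0.6047  0.2314] rows 4.0
toolz [ 0.574  0.002 -0.819] toolx [0.819 0.002 0.574]
t 21.5 pos [0.3934 0.266  0.005 ] shift [ 0.0375  0.3788 -0.1651] rot [-0.0741  0.6047  0.2314] rows 7.0
toolz [ 0.574  0.002 -0.819] toolx [0.819 0.002 0.574]
```

```bash
python3 inch.py '[[0,0,-0.05,0,0,0,0],[0,0.01,-0.11,-0.01,0.1,0.03,0],[0.02,0.04,-0.16,-0.03,0.25,0.09,0],[0.045,0.08,-0.195,-0.05,0.42,0.16,0],[0.049,0.14,-0.195,-0.074,0.605,0.231,0],[0.047,0.2,-0.19,-0.074,0.605,0.231,0],[0.045,0.26,-0.185,-0.074,0.605,0.231,0],[0.04,0.32,-0.175,-0.074,0.605,0.231,0],[0.038,0.379,-0.165,-0.074,0.605,0.231,0],[0.038,0.379,-0.165,-0.074,0.605,0.231,0]]' 110
python3 - <<'E'
from h import *
p=np.array([.579,-.0655,.0605])+R.from_euler('y',-35,degrees=True).apply([.001,-.0279,.045]);print(p)
go(p,0.15,35)
E
```

```text
time: 22.75
eef_pos: [0.5195, -0.0977, 0.1679]
tcp_rot: [0.954, -0.002, 0.3, 0.001]
contact_force: [-0.2, 0.9, -0.3]
opening: 0.193
finger_force: 109.0
[ 0.55400821 -0.0934      0.09793542]
t 22.75 pos [ 0.5195 -0.0977  0.1679] shift [-0.0117 -0.0045  0.0771] rot [ 0.0045  0.0023 -0.0053] rows 2.0
toolz [ 0.574  0.002 -0.819] toolx [0.819 0.002 0.574]
```

```bash
python3 inch.py '[[-0.012,-0.0045,0.03,0.004,0,-0.005,0],[-0.012,-0.0045,0.065,0.004,0,-0.005,0],[-0.012,-0.0045,0.077,0.004,0,-0.005,0],[-0.012,-0.0045,0.077,0.004,0,-0.005,0]]'
python3 st.py .005
python3 - <<'E'
from plant import ctrl
import cv2,pickle
c=ctrl.read_camera('wrist');pickle.dump(c,open('w8.pkl','wb'))
cv2.imwrite('pics/w8.png',cv2.resize(c['pixels'][100:340,130:384,::-1],(635,600),interpolation=cv2.INTER_CUBIC))
E
```

```text
time: 23.25
eef_pos: [0.5536, -0.0879, 0.0976]
tcp_rot: [0.954, 0.005, 0.299, -0.002]
contact_force: [-0.3, 0.2, -1.2]
opening: 0.189
finger_force: 109.0
tool force [-0.9 -0.2  0.8] axis in board frame [ 0.0005 -0.0224  0.0499]
```

View pics/w8.png

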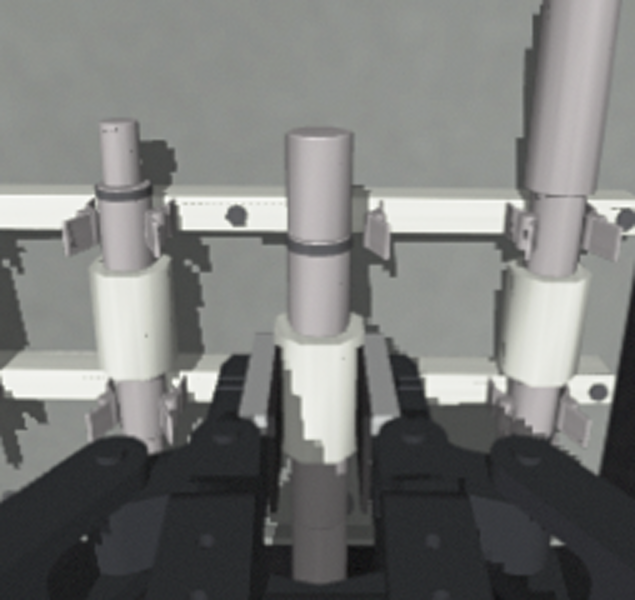

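The wrist view shows the held gauge about 5 mm left of clip 3's centre: the right jaw is visible at (380,235) and the left is hidden. This matches y = -0.088, so I'll correct it. Gauges s, m and x look fully home.

```bash
python3 - <<'E'
from h import *
go([.5540,-.0934,.0979],0.15,35)
E
python3 inch.py '[[0,0.0053,0,-0.004,0,0.006,0],[0,0.0053,0,-0.004,0,0.006,0],[0,0.0053,0,-0.004,0,0.006,0]]'
python3 st.py .005
python3 - <<'E'
from h import *
go([.5540,-.0934,.0979],0.15,35)
E
```

```text
t 23.3 pos [ 0.5539 -0.0883  0.0984] shift [-0.0002  0.0051  0.0005] rot [-0.0042  0.0016  0.0064] rows 1.0
toolz [ 0.574  0.002 -0.819] toolx [0.819 0.002 0.574]
time: 23.68
eef_pos: [0.5539, -0.0946, 0.0985]
tcp_rot: [0.954, 0.001, 0.3, 0.0]
contact_force: [-0.0, 0.1, -1.4]
opening: 0.19
finger_force: 109.0
tool force [-0.8 -0.1  1.2] axis in board frame [ 0.0012 -0.0291  0.0506]
t 23.68 pos [ 0.5539 -0.0946  0.0985] shift [-0.0002 -0.0012  0.0006] rot [ 0.0012  0.001  -0.0008] rows 1.0
toolz [ 0.574  0.002 -0.819] toolx [0.819 0.002 0.574]
```

```bash
python3 inch.py '[[0,-0.001,0.003,0,0,0,0],[0,-0.001,0.008,0,0,0,0],[0,-0.001,0.013,0,0,0,0],[0,-0.001,0.0165,0,0,0,0],[0,-0.001,0.018,0,0,0,0],[0,-0.001,0.0195,0,0,0,0],[0,-0.001,0.021,0,0,0,0],[0,-0.001,0.0225,0,0,0,0],[0,-0.001,0.024,0,0,0,0]]'; python3 st.py .005;  python3 inch.py '[[0,0,0.0015,0,0,0,0],[0,0,0.003,0,0,0,0]]'; python3 st.py .005
```

```text
time: 24.8
eef_pos: [0.568, -0.0934, 0.0795]
tcp_rot: [0.954, 0.001, 0.301, -0.0]
contact_force: [-6.6, 0.9, 8.5]
opening: 0.194
finger_force: 110.4
tool force [ -0.5  -0.9 -10.7] axis in board frame [ 0.0019 -0.0279  0.0269]
time: 25.05
eef_pos: [0.5699, -0.0935, 0.0767]
tcp_rot: [0.954, 0.001, 0.301, -0.0]
contact_force: [0.0, 0.4, 0.3]
opening: 0.193
finger_force: 109.1
tool force [ 0.2 -0.4 -0.2] axis in board frame [ 0.0018 -0.028   0.0235]
```

```bash
python3 inch.py '[[0,0,0.0012,0,0,0,0],[0,0,0.0024,0,0,0,0]]'; python3 st.py .005;  python3 inch.py '[[0,0,0.0008,0,0,0,0]]'; python3 st.py .005
```

```text
time: 25.3
eef_pos: [0.5706, -0.0932, 0.0736]
tcp_rot: [0.954, 0.001, 0.3, -0.0]
contact_force: [-4.2, 1.2, 5.4]
opening: 0.192
finger_force: 110.0
tool force [-0.4 -1.2 -6.9] axis in board frame [ 0.0006 -0.0277  0.0205]
time: 25.42
eef_pos: [0.5709, -0.0932, 0.0734]
tcp_rot: [0.954, 0.001, 0.3, -0.0]
contact_force: [-17.6, 0.4, 17.4]
opening: 0.19
finger_force: 111.9
tool force [ -4.5  -0.4 -24.4] axis in board frame [ 0.0008 -0.0277  0.0203]
```

Hard stop reached at 24 N, at the same height as the others. I'll release, withdraw and check.

```bash
python3 inch.py '[[0,0,-0.0005,0,0,0,0],[0,0,-0.0005,0,0,0,0.4],[0,0,-0.0005,0,0,0,0.4],[0,0,-0.0005,0,0,0,0.4],[0,0,-0.02,0,0,0,0.4],[0,0,-0.07,0,0,0,0.5],[0,0,-0.12,0,0,0,0.5],[0,0,-0.14,0,0,0,0.5]]'
python3 - <<'E'
from plant import ctrl
import cv2,numpy as np
a=ctrl.read_camera('wrist')['pixels'][60:260,130:384];b=ctrl.read_camera('scene')['pixels'][110:280,100:310]
im=np.zeros((600,800,3),np.uint8);im[:315,:400]=cv2.resize(a,(400,315));im[:315,400:]=cv2.resize(b,(400,315))
t=ctrl.read_camera('top')['pixels'][100:280,100:400];im[315:,:475]=cv2.resize(t,(475,285))
cv2.imwrite('pics/fin.png',im[:,:,::-1])
E
```

```text
time: 26.42
eef_pos: [0.4909, -0.094, 0.1908]
tcp_rot: [0.953, 0.001, 0.302, 0.001]
contact_force: [0.7, -0.8, -0.7]
opening: 0.499
finger_force: 0.0
```

View pics/fin.png

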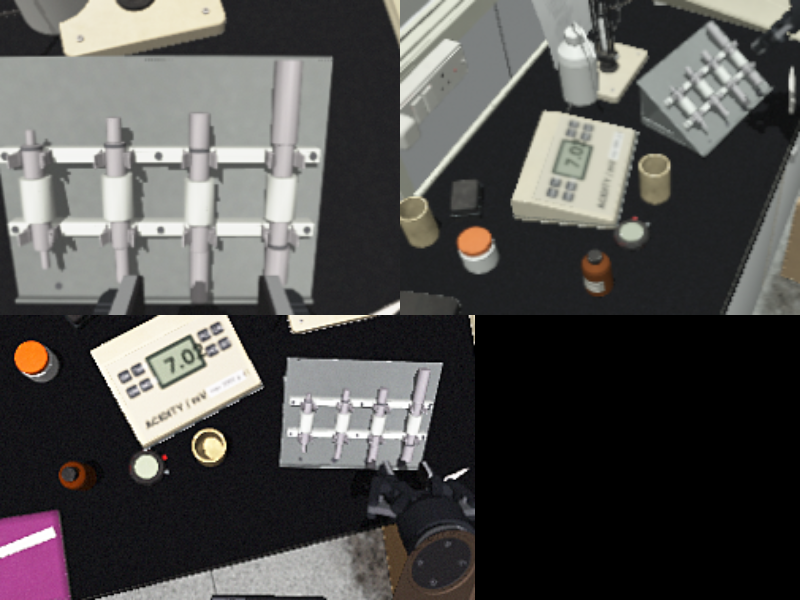

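The final views show all four gauges seated in order, at wrist-image x≈35, 117, 200 and 283. The bottle is standing and the other things are where they were.

```bash
python3 -c "
from plant import ctrl
print(ctrl.sign_off())"
```

```text
the job is handed in; nothing more can be done
None
```

I handed the job in at about 27 s: all three gauges are pressed home in size order beside the thickest, the bottle stands clear on the worktop and nothing else was moved, but gauge_s ended its push at 47 N rather than 20–25 N (13–24 N for the other two).

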